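Fit the seed plate on the tray seeder and hold it down

TASK

We are changing the seed plate on the bench seeder. First press the red stop button (not the green start button) fully down and let it come back up; then pick up the blue seed plate by its square hub, lower it over the seeder's spindle, turning it until its slots mesh with the splines, and slide it fully home, flat on its bed against the spring. Finish still holding it pressed down there so that I can snap in the retaining clip, and leave the other things on the bench undisturbed.

Things in the scene. Friction and masses are not known exactly. Their poses are not given: they have to be found in the camera images.
- plate: Blue plastic seed plate, about 0.22 kg (varies), lying on the bench right side up: a disc 150 mm in diameter, 6 mm thick, with a square hub 46 x 46 mm in its middle whose top is 46 mm above the underside. Grip the hub by two opposite flat sides. Origin: centre of the underside; z up, x and y square to the hub's sides.
- bore_top (a point): Middle of the plate's bore, at the hub's top face (46 mm above the underside). The bore goes right through and is a cross: a round hole 21 mm in diameter with four slots 10 mm wide, reaching 17.5 mm from the axis, that point to the middles of the hub's four sides. So the plate fits the spindle every quarter turn.
- spindle_home (a point): On the axis of the seeder's upright spindle, at the level of the steel bed ring, 88 mm above the bench: the plate's origin lies here when fully home. z up; x and y lie along the four splines, which stand differently at each start. The gearing keeps the spindle from turning (it yields only above 2 N m).
- spindle_tip (a point): Middle of the spindle's tip, 56 mm above spindle_home. The upper part is a plain round steel nose 18 mm in diameter with a tapered tip. Lower down are the four splines, 7 mm wide, reaching 16 mm from the axis, from the bed up to roof-shaped points 33 mm above spindle_home.
- seeder: The bench seeder, fixed: a grey box 285 x 210 mm, 85 mm high. Origin on the bench under the spindle's axis; x points from the switch plate to the spindle; the box runs from x = -178 to 108 mm. The well round the bed is 162 mm in inner diameter, its rim 7 mm above the bed. Four studs 22 mm high stand on the box, 96 mm from the axis.
- collar (a joint): Brass spring collar, 56 mm in diameter, round the foot of the spindle, under the plate: how far it is pressed down, in m. At 0 its top stands 8 mm above the bed, and a plate left lying on it stays up there; it starts to yield at 5 N and takes 10 N at 0.008, where the plate lies on the bed.
- stop_top (a point): Middle of the top face of the red stop button, 28 mm in diameter, facing up, 113 mm above the bench, on the dark switch plate at the seeder's robot-side end.
- stop (a joint): Travel of the red stop button in m: 0 up, 0.006 fully down; it springs back. Fully down takes 5 N.
- start_top (a point): Middle of the top face of the green start button, the same size and height, 60 mm from the red one. Not to be pressed.
- start (a joint): Travel of the green start button in m: 0 up, 0.006 fully down.
- seed_jar: Amber glass jar with a green lid, 68 mm in diameter, 110 mm high, bystander; origin under its middle.
- hopper: The seeder's seed hopper, taken off and standing on the bench: an open aluminium tube 140 mm in diameter, 130 mm high, with a foot flange 160 mm in diameter, bystander; origin under its middle.
- dibber: Wooden T-handled dibber lying on the bench, 22 mm thick, 145 mm long along its x (steel point at +x, 100 mm), handle bar 85 mm along its y at x = -35 mm; bystander; origin on the bench under its shaft.
Mind the look-alikes: they are no part of the job. Of the things that look like the plate, the smallest one is meant.

How it is judged:
On the way, in this order (a step that is already met when the one before it is completed fails the run):
1. the red stop button is pressed fully down (value of joint stop above 0.005 m).
2. the stop button has come back up (value of joint stop below 0.001 m), for 0.1 s.
3. the plate's slots have dropped over the splines (z of plate in the frame of spindle_home below 0.02 m and horizontal distance between plate and spindle_home below 0.005 m and angle between plate's own z axis and vertical below 0.1 rad), for 0.1 s.
At the end, for the whole second after the job is handed in: For the last second the plate is still, level (1.7 degrees) and meshed on the spindle, underside within 1.8 mm of the bed, axis within 4 mm of the spindle's; the fingers bear on it with over 3 N and keep the spring collar more than 6.2 mm down; the stop button is up (value of joint collar above 0.0062 m and z of plate in the frame of spindle_home below 0.0018 m and horizontal distance between plate and spindle_home below 0.004 m and angle between plate's own z axis and vertical below 0.03 rad and (angle between the x axis of plate and the x axis of spindle_home, either way round below 0.2 rad or angle between the x axis of plate and the y axis of spindle_home, either way round below 0.2 rad) and contact force between the fingers and plate above 3 N and linear speed of plate below 0.01 m/s and value of joint stop below 0.0015 m); the arm keeps its last pose, push and grip.
It fails at once if the green start button is pressed (value of joint start above 0.003 m).
It fails at once if the seed jar is moved (distance of seed_jar from where it was at the start of the episode above 0.03 m).
It fails at once if the hopper is moved (distance of hopper from where it was at the start of the episode above 0.03 m).
It fails at once if the dibber is moved (distance of dibber from where it was at the start of the episode above 0.03 m).
It also fails if it takes over 58 s, if anything falls off the work surface, if the arm or the gripper's body presses on something with over 40 N, if the wrist force passes 120 N, or if a joint passes its speed limit or range.

ROBOT

A 6-joint arm with a two-finger parallel gripper is mounted at the origin on the work surface. World frame = base frame: x ahead of the robot, y to its left, z up, the work surface at z = 0. Lengths are in m, angles in rad, forces in N, time in s.
With the tool pointing down it reaches from about 0.35 to 0.975 m from the base axis. Payload 4.9 kg.
Tool frame: the origin (TCP) lies at the very end of the fingers, on their centre line; the grasp point (between the pads) lies 19 mm behind it; y points along the fingers, z is the direction in which the jaws open and shut, and the axes are right-handed (so a half turn about y gives the same grasp; the last joint's range is limited). The gripper opens to 85 mm and grips with 20 to 120 N. Pads are 22 mm wide; open, the fingers measure 114 mm over their backs; the gripper's body (76 mm by 85 mm) begins 54 mm behind the grasp point. The pads swing forward as they close: fully open they stand 13 mm farther back than shut.
Start: joints at [1.051, 0.053, 1.613, -0, 1.476, -0.119], TCP at [0.244, 0.575, 0.231] pointing down, gripper open.
Joint ranges: [-3.01, 3.01], [-1.01, 2.22], [0.06, 2.58], [-1.02, 4.17], [0.09, 2.62], [-3.14, 3.14]. Speed limits (rad/s): [2.57, 2.57, 3.14, 3.14, 3.14, 3.14].

INTERFACE

Orientations are given as a rotation vector (axis times angle).
In Python, from station import monitor, viewer, ticket gives the robot as it stands.
- The arm moves only by the tool servo_tool, never from a script. Its argument "commands" is one flat list of numbers, 7 for each row, row after row: the turn, a rotation vector about the tool's x, y, z in rad, then the shift along the tool's x, y, z in cm, then the opening, from 0 (shut) to 1 (fully open). In form: [rx, ry, rz, dx, dy, dz, claw, rx, ry, rz, dx, dy, dz, claw, ...]. A call has 1 to 20 rows; each row shifts and turns the pose as measured when the row begins, along the tool's axes as they then stand; what a row does not reach is not made up. A row lasts 1/10 s, in which the tool goes at most 50 mm and 8.59 degrees, less where a joint would pass 70% of its speed; a pose out of reach is approached as far as the arm can. A call is refused whole if a number of a shift passes 5 or a number of a turn 0.15, either way. A call with a gripper value outside its range is refused whole. The fingers move at their own pace and stop on an object; "grip_force" is the grip in N (left out, the last holds). Time passes only in rows, so rows that do not move let the fingers close. It gives the time, the measured TCP pose, the force and the opening at its end, in the units of the state.
- monitor.get_obs(): the state, without advancing time (a new reading comes with each control period).
- viewer.get_image(name): name is "scene" or "side" or "wrist"; returns a dict with "frame" (420x560x3 uint8, red, green, blue), "depth" (420x560 float32, m along the optical axis (not along the pixel's ray), 0 where there is no reading), "camera_matrix" (3x3 intrinsics, pixels), "dist_coeffs" ([k1, k2, p1, p2, k3] as OpenCV has them; the pictures are not rectified), "cam_to_world" (4x4, takes a point from camera to world coordinates). Camera axes: x right, y down, z forward; pixel columns grow to the right and rows downward; lengths in m; the calibration is good to about 2 mm. A picture is of the moment at which its call begins.
- ticket.finish_job(): hands the job in, once; it reports no verdict.
The state is a dict: "t": time; "q": joint angles; "dq": joint speeds; "effort": joint torques, N m; "tool_pos": TCP position; "tool_rot": TCP orientation; "contact_force": force on the tool from outside, world axes, zero at the start; "wrist_torque": the same for the moment, N m; "opening": finger opening in m.
Only numpy, scipy, OpenCV 4.12 (cv2) and the standard library are available. Lean on these libraries where they do the work, as an engineer would, in place of code of your own. Each camera call takes 0.05 s, during which the arm holds its last target.

## Working session

There is one attempt and no reset: what is moved stays moved. The work goes in short steps, Python scripts to look and compute and a tool call to move; the robot and the scene stay as the last step left them, time stands still between calls to the robot, and variables do not carry over. Pictures are saved under pics/ and viewed, and the job is handed in when it is done.

Besides the shell and the picture viewer there is one more tool, called after ">>>" as name(argument=value, ...) on one line, values as JSON. servo_tool: Moves the arm, as the interface text tells. Its arguments: {"type":"object","properties":{"commands":{"type":"array","items":{"type":"number"}},"grip_force":{"type":"number"}},"required":["commands"]}

```bash
mkdir -p pics; ls; cat > h.py <<'E'
import numpy as np, cv2
from scipy.spatial.transform import Rotation as R
from station import monitor, viewer, ticket
def snap(n,tag):
    d=viewer.get_image(n); np.savez(f'pics/{tag}.npz',**d); cv2.imwrite(f'pics/{tag}.png',d['frame'][:,:,::-1]); return d
def load(tag): return dict(np.load(f'pics/{tag}.npz'))
def world(d,u,v,z=None):
    # z given: intersect ray with the plane z; otherwise depth
    p=cv2.undistortPoints(np.array([[[u,v]]],float),d['camera_matrix'],d['dist_coeffs'])[0,0]
    T=d['cam_to_world']; r=np.array([p[0],p[1],1.])
    if z is None:
        s=float(d['depth'][int(round(v)),int(round(u))])
    else: s=(z-T[2,3])/(T[:3,:3]@r)[2]
    return T[:3,:3]@(r*s)+T[:3,3]
def crop(d,u0,v0,u1,v1,k,tag):
    im=cv2.resize(d['frame'][v0:v1,u0:u1,::-1],None,fx=k,fy=k,interpolation=cv2.INTER_CUBIC); cv2.imwrite(f'pics/{tag}.png',im)
E
python3 - <<'E'
from h import *
for n in ['scene','side','wrist']: 
    d=snap(n,n+'0'); print(n,d['cam_to_world'][:3,3].round(3),d['cam_to_world'][:3,2].round(2))
o=monitor.get_obs(); print(o); print(R.from_rotvec(o['tool_rot']).as_matrix().round(3))
E
```

```text
pics
scene [ 1.289 -0.38   1.222] [-0.53  0.27 -0.8 ]
side [0.301 1.1   1.464] [ 0.13 -0.63 -0.77]
wrist [0.18  0.603 0.373] [ 0.25 -0.11 -0.96]
{'t': 0.15, 'q': array([ 1.05100571e+00,  5.32271368e-02,  1.61402258e+00,  5.94089791e-06,
        1.47598000e+00, -1.18984067e-01]), 'dq': array([-0.00120138, -0.00052963, -0.00528816,  0.00074768,  0.00010289,
        0.00195996]), 'effort': array([ 5.70653337e-04, -3.94233656e+01, -3.70724344e+01, -7.19004333e-05,
        4.58422743e-03, -3.02340118e-05]), 'tool_pos': array([0.24358976, 0.57503477, 0.23030556]), 'tool_rot': array([-1.54938971,  0.31488922, -0.31406832]), 'contact_force': array([-0.33389426, -0.00582242,  0.06907665]), 'wrist_torque': array([-0.02357301,  0.02533768,  0.04298359]), 'opening': 0.08538253475698082}
[[ 0.921 -0.001  0.39 ]
 [-0.39  -0.001  0.921]
 [-0.    -1.    -0.002]]
```

View pics/scene0.png

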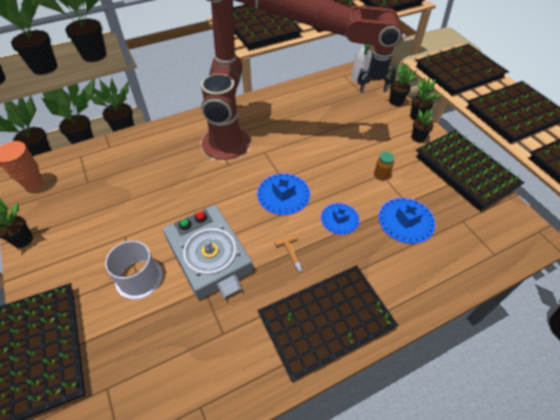

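View pics/side0.png

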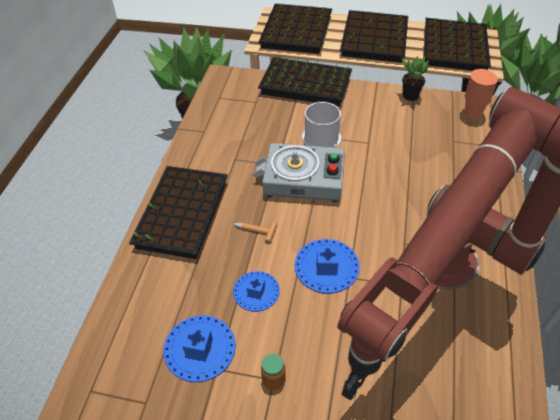

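View pics/wrist0.png

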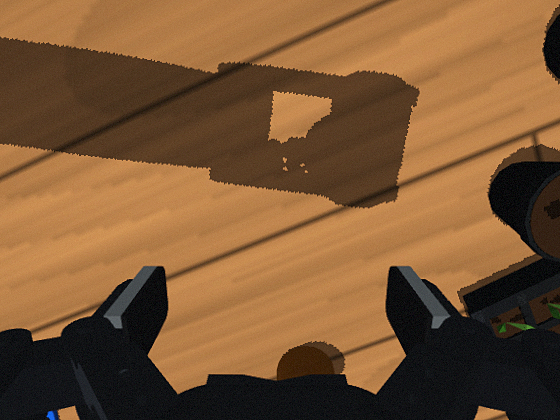

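Three blue plates appear in the scene view, at (283,192), (340,218) and (407,219). The middle one looks smallest. I'll confirm with enlarged crops and depth-based sizes.

```bash
python3 - <<'E'
from h import *
d=load('scene0'); s=load('side0')
a=cv2.resize(d['frame'][165:250,245:445],None,fx=4,fy=4,interpolation=cv2.INTER_CUBIC)
cv2.imwrite('pics/c_pl.png',a[:,:,::-1])
crop(d,155,190,265,310,5,'c_seed'); crop(s,250,130,360,210,7,'c_seeds'); crop(s,225,260,290,320,9,'c_pls')
for n,dd in (('scene',d),('side',s)):
    hsv=cv2.cvtColor(dd['frame'],cv2.COLOR_RGB2HSV); m=cv2.inRange(hsv,(105,150,80),(125,255,255))
    k,l,st,c=cv2.connectedComponentsWithStats(m)
    for i in range(1,k):
        if st[i,4]<200: continue
        vs,us=np.nonzero(l==i)
        P=np.array([world(dd,u,v) for u,v in zip(us,vs) if dd['depth'][v,u]>0])
        Q=P[P[:,2]<0.012]; H=P[P[:,2]>0.04]
        (cx,cy),r=cv2.minEnclosingCircle(Q[:,:2].astype(np.float32))
        print(n,c[i].round(),'ctr',round(cx,4),round(cy,4),'r',round(r,4),'hubz',np.percentile(P[:,2],98).round(3),'hub mean',H.mean(0).round(4) if len(H) else 0,len(H))
E
```

```text
scene [283. 194.] ctr 0.3881 0.0953 r 0.1063 hubz 0.068 hub mean [0.3903 0.0957 0.0599] 290
scene [407. 221.] ctr 0.7165 0.4597 r 0.1093 hubz 0.068 hub mean [0.7179 0.4536 0.0599] 322
scene [340. 219.] ctr 0.5964 0.2338 r 0.0733 hubz 0.048 hub mean [0.5916 0.2325 0.0453] 108
side [327. 266.] ctr 0.3852 0.0991 r 0.1082 hubz 0.07 hub mean [0.3838 0.1032 0.0619] 394
side [256. 291.] ctr 0.594 0.238 r 0.0748 hubz 0.05 hub mean [0.5921 0.2375 0.0469] 157
side [199. 348.] ctr 0.717 0.4619 r 0.1091 hubz 0.069 hub mean [0.7127 0.4656 0.0617] 519
```

View pics/c_pl.png

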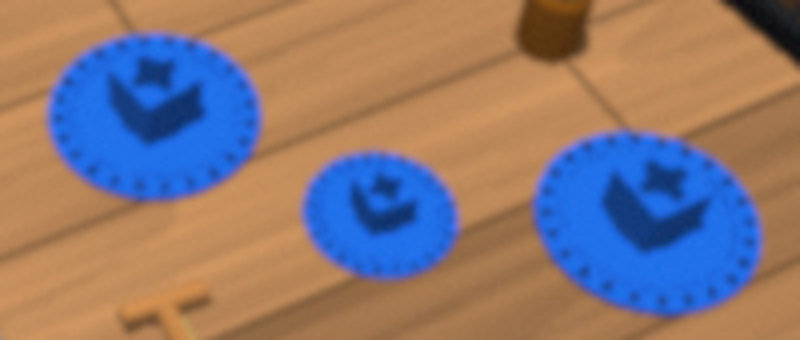

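View pics/c_seed.png

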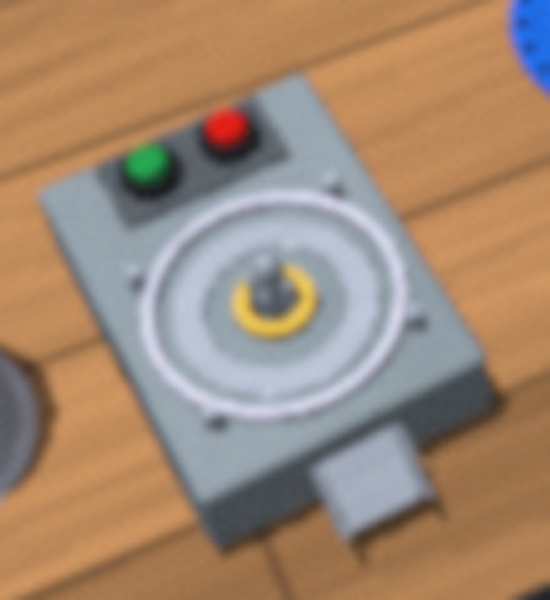

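View pics/c_seeds.png

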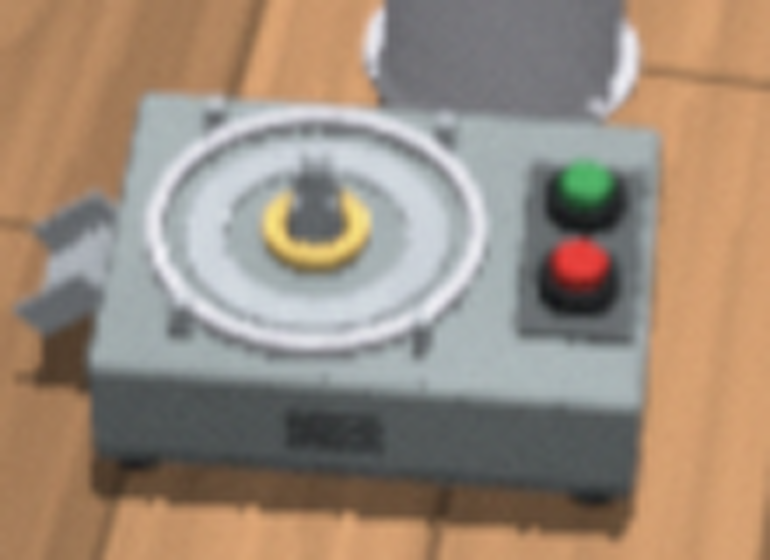

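View pics/c_pls.png

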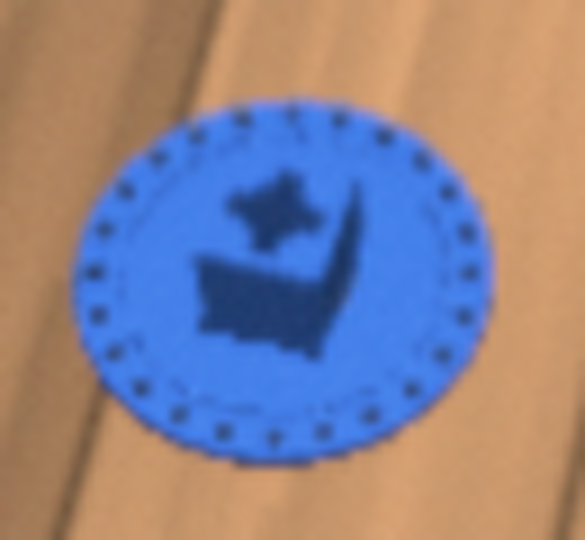

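The middle plate at scene (340,218) is the target: measured radius is about 74 mm and the hub top about 48 mm high. The other two have radius about 108 mm and hubs near 68 mm. The crops show the red button at scene (200,215) / side (333,167), and the spindle in the ring at scene (210,250).

```bash
python3 - <<'E'
from h import *
d=load('scene0'); s=load('side0')
print('red',world(d,200.2,215.4,.113),world(s,332.9,167.1,.113),world(d,200.2,215.4))
print('green',world(d,184.6,222.6,.113),world(s,333.7,156.1,.113))
print('rim',world(d,209.8,250.4,.095),world(s,250+317/7,130+228/7,.095))
print('tip',world(d,208.4,243,.144),world(s,250+316/7,130+160/7,.144))
for n,dd in (('scene',d),('side',s)):
  hsv=cv2.cvtColor(dd['frame'],cv2.COLOR_RGB2HSV)
  for nm,lo,hi in(('red',(0,190,150),(6,255,255)),('green',(55,140,60),(80,255,255)),('brass',(18,140,150),(32,255,255))):
    m=cv2.inRange(hsv,lo,hi); 
    if n=='scene': m[:200]=0;m[300:]=0;m[:,:160]=0;m[:,260:]=0
    else: m[:140]=0;m[205:]=0;m[:,:260]=0;m[:,350:]=0
    vs,us=np.nonzero(m); P=np.array([world(dd,u,v) for u,v in zip(us,vs)]); print(n,nm,len(P),P.mean(0).round(4),np.percentile(P[:,2],[10,90]).round(3), us.mean(),vs.mean())
o=monitor.get_obs();print(R.from_rotvec(o['tool_rot']).as_matrix()[:,2])
E
```

```text
red [ 0.42767478 -0.25410959  0.113     ] [ 0.41897173 -0.2486856   0.113     ] [ 0.42968457 -0.25440442  0.11558882]
green [ 0.43303369 -0.31313733  0.113     ] [ 0.42388211 -0.30516853  0.113     ]
rim [ 0.56654017 -0.27326404  0.095     ] [ 0.55870527 -0.26500758  0.095     ]
tip [ 0.56946785 -0.27201268  0.144     ] [ 0.55902992 -0.26463313  0.144     ]
scene red 29 [ 0.4244 -0.2544  0.1122] [0.11  0.115] 199.82758620689654 214.89655172413794
scene green 48 [ 0.4302 -0.3149  0.1095] [0.102 0.115] 184.04166666666666 222.77083333333334
scene brass 62 [ 0.5744 -0.2741  0.0956] [0.093 0.099] 210.3548387096774 252.20967741935485
side red 11 [ 0.4211 -0.2455  0.1126] [0.108 0.117] 332.1818181818182 167.72727272727272
side green 7 [ 0.4283 -0.3038  0.1119] [0.108 0.114] 332.42857142857144 156.42857142857142<stdin>:13: RuntimeWarning: Mean of empty slice.
  ret = ret.dtype.type(ret / rcount)
Traceback (most recent call last):
IndexError: too many indices for array: array is 1-dimensional, but 2 were indexed
```

>>> servo_tool(commands=[0,0.085,0,4.8,0,-0.8,0,0,0.085,0,4.8,0,-0.8,0,0,0.085,0,4.8,0,-0.8,0,0,0.085,0,4.8,0,-0.8,0,0,0.085,0,4.8,0,-0.8,0,0,0.085,0,4.8,0,-0.8,0,0,0.085,0,4.8,0,-0.8,0,0,0.085,0,4.8,0,-0.8,0,0,0.085,0,4.8,0,-0.8,0,0,0.085,0,4.8,0,-0.8,0])

```text
t: 1.15
tool_pos: [0.5187, 0.1825, 0.226]
tool_rot: [-1.341, 0.99, -0.986]
contact_force: [1.1, 0.3, 0.4]
opening: -0.0001
```

>>> servo_tool(commands=[0,0.085,0,4.8,0,-0.8,0,0,0.085,0,4.8,0,-0.8,0,0,0.085,0,4.8,0,-0.8,0,0,0.085,0,4.8,0,-0.8,0,0,0.085,0,4.8,0,-0.8,0,0,0.085,0,4.8,0,-0.8,0,0,0.085,0,4.8,0,-0.8,0,0,0,0,3,0,-0.4,0,0,0,0,0,0,0,0])

```text
t: 2.05
tool_pos: [0.4561, -0.1914, 0.225]
tool_rot: [-1.042, 1.451, -1.451]
contact_force: [0.2, 0.3, 0.5]
opening: 0.0002
```

```bash
python3 - <<'E'
from h import *
d=snap('wrist','w1'); o=monitor.get_obs(); print(o['t'],o['tool_pos'],o['dq'].round(3),R.from_rotvec(o['tool_rot']).as_matrix().round(3))
E
```

```text
2.1 [ 0.45667915 -0.1901487   0.22491782] [ 0.054  0.005 -0.003  0.017  0.003  0.011] [[-0.324 -0.006  0.946]
 [-0.946 -0.003 -0.324]
 [ 0.005 -1.    -0.005]]
```

View pics/w1.png

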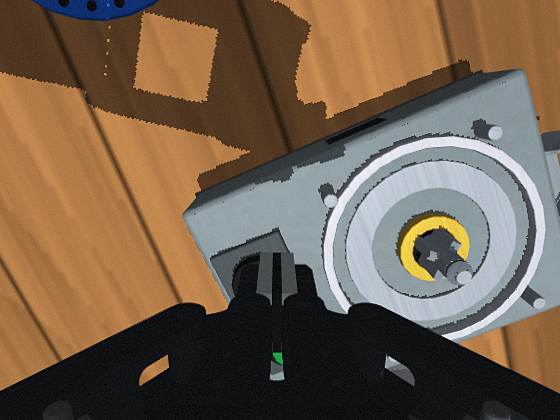

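```bash
python3 - <<'E'
from h import *
d=load('w1'); print(d['cam_to_world'].round(3))
crop(d,380,190,500,300,6,'c_sp')
print('tip depth',world(d,462,273), 'plane',world(d,462,272,.144))
# rim fit: white ring top z=.095 : use depth points
us,vs=np.meshgrid(np.arange(300,560),np.arange(100,360)); us=us.ravel();vs=vs.ravel()
P=np.array([world(d,u,v) for u,v in zip(us,vs)])
C=np.array([.563,-.269])
r=np.hypot(*(P[:,:2]-C).T)
for lo,hi in((0,.012),(.016,.026),(.035,.055),(.082,.09)):
    k=(r>lo)&(r<hi);print(lo,hi,np.percentile(P[k,2],[5,50,95]).round(4))
E
```

```text
[[ 0.945 -0.312 -0.095  0.48 ]
 [-0.326 -0.908 -0.262 -0.124]
 [-0.004  0.279 -0.96   0.367]
 [ 0.     0.     0.     1.   ]]
tip depth [ 0.5595506  -0.26853823  0.14395615] plane [ 0.55967218 -0.26778313  0.144     ]
0 0.012 [0.0874 0.1253 0.1442]
0.016 0.026 [0.0853 0.096  0.1165]
0.035 0.055 [0.0842 0.0861 0.089 ]
0.082 0.09 [0.0845 0.0943 0.0961]
```

View pics/c_sp.png

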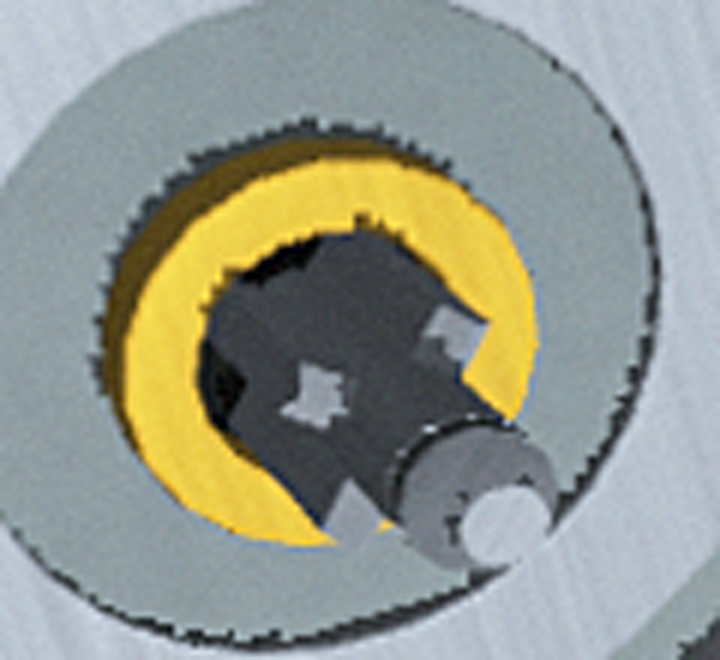

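```bash
cat >> h.py <<'E'
def proj(d,P):
    T=np.linalg.inv(d['cam_to_world']); P=np.asarray(P,float).reshape(-1,3)
    return cv2.projectPoints((P@T[:3,:3].T+T[:3,3]),np.zeros(3),np.zeros(3),d['camera_matrix'],d['dist_coeffs'])[0][:,0]
E
python3 - <<'E'
from h import *
d=load('w1')
t=world(d,464.3,277.3,.144); c=world(d,380+331/6,190+350/6,.096); print(t,c)
# outer corner points at eave height unknown: print angle for several z
ax=(t+c)/2
for n,p in (('right outer',(487,322)),('right mid',(458,335)),('front mid',(318,395)),('left outer',(335,540)),('left mid',(357,510))):
    for z in(.117,.119,.121):
        q=world(d,380+p[0]/6,190+p[1]/6,z)-ax; print(n,z,np.hypot(q[0],q[1]).round(4),np.degrees(np.arctan2(q[1],q[0])).round(1))
E
```

```text
[ 0.56041713 -0.27216682  0.144     ] [ 0.56045785 -0.271141    0.096     ]
right outer 0.117 0.0156 36.1
right outer 0.119 0.0157 41.0
right outer 0.121 0.0159 45.7
right mid 0.117 0.0125 44.3
right mid 0.119 0.0128 50.1
right mid 0.121 0.0132 55.6
front mid 0.117 0.0111 143.9
front mid 0.119 0.0123 141.2
front mid 0.121 0.0134 139.0
left outer 0.117 0.0175 -129.5
left outer 0.119 0.0169 -133.7
left outer 0.121 0.0164 -138.2
left mid 0.117 0.0128 -126.5
left mid 0.119 0.0122 -132.2
left mid 0.121 0.0117 -138.5
```

```bash
python3 - <<'E'
from h import *
d=load('w1'); ims=[]
for deg in (44,48,52):
    im=cv2.resize(d['frame'][190:300,380:500,::-1],None,fx=6,fy=6,interpolation=cv2.INTER_CUBIC)[150:600,200:560].copy()
    for k in range(4):
        a=np.radians(deg+90*k); u=np.array([np.cos(a),np.sin(a)]); w=np.array([-u[1],u[0]]); C=np.array([.5605,-.2716])
        def L(p,q,z1,z2,col):
            e=(proj(d,[[*p,z1],[*q,z2]])-[380,190]+.5)*6-[200,150]; cv2.line(im,*[tuple(int(v) for v in x) for x in e],col,1)
        L(C+.009*u,C+.016*u,.121,.121,(0,0,255))
        for s in(-1,1):
            L(C+.016*u+.0035*s*w,C+.016*u,.117,.121,(0,255,0)); L(C+.016*u+.0035*s*w,C+.016*u+.0035*s*w,.117,.096,(0,255,0)); L(C+.016*u+.0035*s*w,C+.009*u+.0035*s*w,.117,.117,(255,255,0))
    ims.append(im)
cv2.imwrite('pics/ov1.png',cv2.resize(np.hstack(ims),None,fx=.74,fy=.74))
E
```

```text
(no output)
```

View pics/ov1.png

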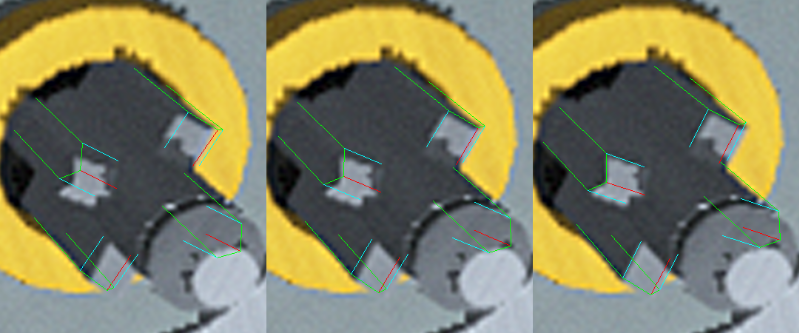

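Spindle axis measured at about (0.5605, -0.2716), with the splines at roughly 50° mod 90. The red button is at about (0.422, -0.253). Moving over it.

>>> servo_tool(commands=[0,0,0,3.6,0,-0.6,0,0,0,0,3.6,0,-0.6,0,0,0,0,0,3,0,0,0,0,0,0,3,0,0,0,0,0,0,2.5,0,0,0,0,0,0,0,0,0])

```text
t: 2.7
tool_pos: [0.4243, -0.2519, 0.1386]
tool_rot: [-1.042, 1.443, -1.444]
contact_force: [-0.2, -0.0, -0.7]
opening: 0.0002
```

```bash
python3 - <<'E'
from h import *
d=snap('scene','s2'); e=snap('side','e2'); o=monitor.get_obs(); print(o['t'],o['tool_pos'],R.from_rotvec(o['tool_rot']).as_matrix().round(3), o['contact_force'].round(2))
a=cv2.resize(d['frame'][180:250,150:250],None,fx=4,fy=4,interpolation=2); b=cv2.resize(e['frame'][130:200,290:390],None,fx=4,fy=4,interpolation=2)
cv2.imwrite('pics/c2.png',np.hstack([a,b])[:,:,::-1])
E
```

```text
2.8 [ 0.42627665 -0.25360068  0.1426865 ] [[-0.317  0.003  0.949]
 [-0.949 -0.007 -0.317]
 [ 0.005 -1.     0.005]] [ 0.13 -0.89 -0.52]
```

View pics/c2.png

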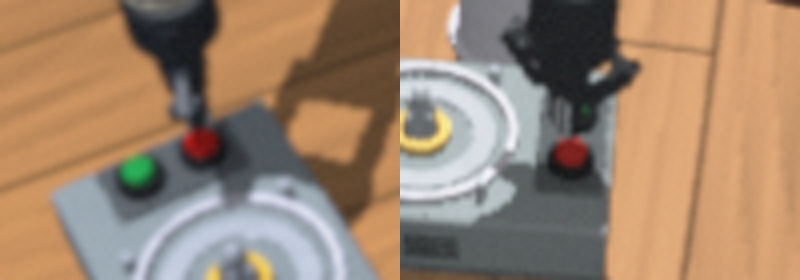

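>>> servo_tool(commands=[0,0,0,0.1,1.5,-0.4,0,0,0,0,0,0.8,0,0,0,0,0,0,0.5,0,0,0,0,0,0,0.4,0,0,0,0,0,0.4,0,0])

```text
validation failed for argument at $.co...
```

Dropped one number in the last row; resending it.

>>> servo_tool(commands=[0,0,0,0.1,1.5,-0.4,0,0,0,0,0,0.8,0,0,0,0,0,0,0.5,0,0,0,0,0,0,0.4,0,0,0,0,0,0,0.4,0,0])

```text
t: 3.3
tool_pos: [0.4256, -0.2546, 0.11]
tool_rot: [-1.039, 1.426, -1.455]
contact_force: [-2.1, 1.8, 2.5]
opening: 0.0002
```

>>> servo_tool(commands=[0,0,0,0,0.4,-0.2,0,0,0,0,0,0.4,0,0,0,0,0,0,0.3,0,0])

```text
t: 3.6
tool_pos: [0.4256, -0.2548, 0.1068]
tool_rot: [-1.038, 1.425, -1.455]
contact_force: [-9.6, 7.5, 19.2]
opening: -0.0002
```

```bash
python3 - <<'E'
from h import *
d=snap('scene','s3'); e=snap('side','e3'); o=monitor.get_obs(); print(o['t'],o['tool_pos'], o['contact_force'].round(2))
a=cv2.resize(d['frame'][180:250,150:250],None,fx=4,fy=4,interpolation=2); b=cv2.resize(e['frame'][130:200,290:390],None,fx=4,fy=4,interpolation=2)
cv2.imwrite('pics/c3.png',np.hstack([a,b])[:,:,::-1])
E
```

```text
3.7 [ 0.42559777 -0.25486676  0.10677249] [-8.61  7.9  19.92]
```

View pics/c3.png

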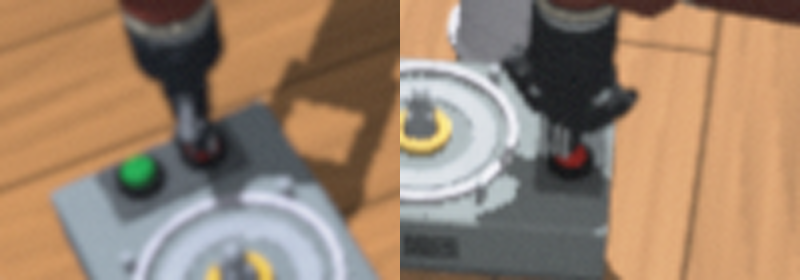

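>>> servo_tool(commands=[0,0,0,0,-2,0,0,0,0,0,0,-4,0,0,0,0,0,0,-4,0,0.5,0,0,0,-4,-1,0,1])

```text
t: 4.1
tool_pos: [0.4349, -0.2171, 0.2187]
tool_rot: [-1.037, 1.432, -1.457]
contact_force: [0.5, 0.2, 0.8]
opening: 0.0282
```

```bash
python3 - <<'E'
from h import *
s=load('side0'); d=load('scene0')
g=lambda x,y: world(s,225+x/9,260+y/9,.046)
A,B,C=g(195,255),g(325,283),g(357,185)
for p,q in((A,B),(B,C)): v=q-p; print('side edge',np.linalg.norm(v),np.degrees(np.arctan2(v[1],v[0])))
# scene crop c_pl x4 origin 245,165: hub edges (352,180)-(374,215)? -(416,200)
g=lambda x,y: world(d,245+x/4,165+y/4,.046)
A,B,C=g(352,180),g(375,212),g(416,199)
for p,q in((A,B),(B,C)): v=q-p; print('scene edge',np.linalg.norm(v),np.degrees(np.arctan2(v[1],v[0])))
snap('wrist','w4')
o=monitor.get_obs(); print(o['t'],o['tool_pos'],R.from_rotvec(o['tool_rot']).as_matrix().round(3),o['contact_force'].round(2),o['q'].round(2))
E
```

```text
side edge 0.04691745697131488 176.78800589737713
side edge 0.04113516711824026 -92.92517023946239
scene edge 0.041658964761937624 -0.5454654711471947
scene edge 0.04256467100293125 84.25478009027245
4.15 [ 0.43662712 -0.21080329  0.21853608] [[-0.314  0.01   0.949]
 [-0.949 -0.005 -0.314]
 [ 0.002 -1.     0.011]] [ 2.16  3.3  -0.28] [-0.6  -0.29  1.95  0.    1.47 -0.28]
```

View pics/w4.png

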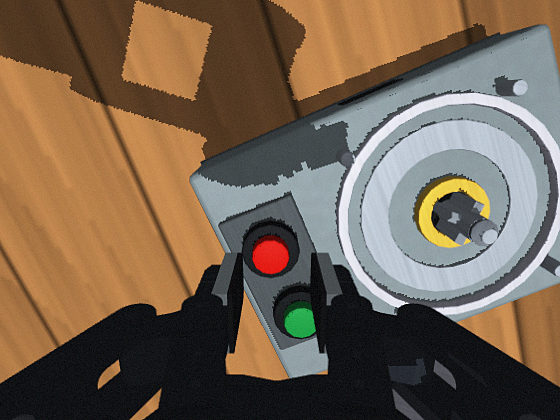

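The wrist view shows the red button up again at (271,257). Moving to the plate with the gripper open.

>>> servo_tool(commands=[0,0,0,-4.7,0,0.1,1,0,0,0,-4.7,0,0.1,1,0,0,0,-4.7,0,0.1,1,0,0,0,-4.7,0,0.1,1,0,0,0,-4.7,0,0.1,1,0,0,0,-4.7,0,0.1,1,0,0,0,-4.7,0,0.1,1,0,-0.13,0,-4,0,0.1,1,0,-0.13,0,-3,0,0,1,0,0,0,0,0,0,1])

```text
t: 5.15
tool_pos: [0.5697, 0.1795, 0.2142]
tool_rot: [-1.182, 1.231, -1.26]
contact_force: [0.2, -0.7, -0.5]
opening: 0.0853
```

```bash
python3 - <<'E'
from h import *
snap('wrist','w5')
o=monitor.get_obs(); print(o['t'],o['tool_pos'],R.from_rotvec(o['tool_rot']).as_matrix().round(3),o['contact_force'].round(2),o['q'].round(2),o['opening'])
E
```

```text
5.2 [0.56944194 0.17800869 0.21396425] [[-0.053  0.013  0.998]
 [-0.999 -0.011 -0.053]
 [ 0.011 -1.     0.014]] [-0.07  0.22 -0.05] [ 0.18 -0.01  1.7  -0.01  1.44  0.24] 0.0853157140950833
```

View pics/w5.png

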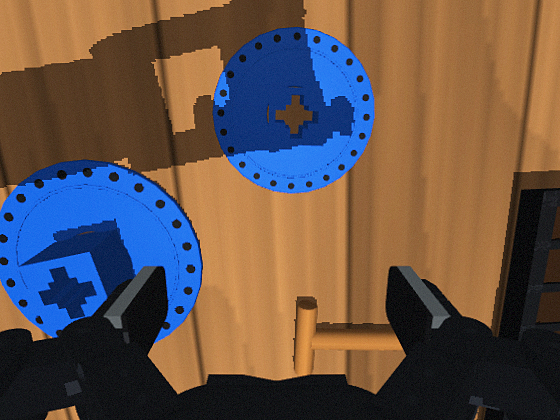

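```bash
python3 - <<'E'
from h import *
d=load('w5'); crop(d,205,20,385,200,4,'c5')
im=d['frame'][60:165,240:350].astype(float); im=np.clip(im*1.6,0,255).astype(np.uint8)
cv2.imwrite('pics/c5b.png',cv2.resize(im[:,:,::-1],None,fx=6,fy=6,interpolation=2))
Z=[world(d,u,v)[2] for u,v in((270,100),(293,85),(320,115))];print(Z)
E
```

```text
[np.float64(0.0457502091570865), np.float64(0.005585642359772602), np.float64(0.04534610628599245)]
```

View pics/c5b.png

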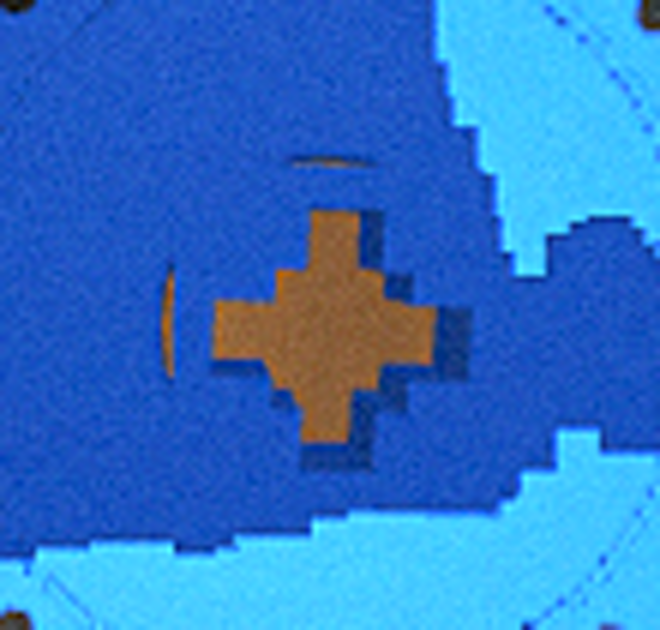

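```bash
python3 - <<'E'
from h import *
d=load('w5'); g=lambda x,y: world(d,240+x/6-.5,60+y/6-.5,.046)
L,Rr,T,B=g(213,337),g(473,344),g(347,210),g(337,470)
for p,q in((L,Rr),(B,T)): v=q-p; print(np.linalg.norm(v),np.degrees(np.arctan2(v[1],v[0])),(p+q)/2)
# depth mask of hub top
us,vs=np.meshgrid(np.arange(240,350),np.arange(60,165)); P=np.array([world(d,u,v) for u,v in zip(us.ravel(),vs.ravel())])
H=P[(P[:,2]>.042)&(P[:,2]<.05)][:,:2].astype(np.float32); print('hub rect',cv2.minAreaRect(H))
c=(L+Rr+T+B)/4
o=monitor.get_obs(); M=R.from_rotvec(o['tool_rot']).as_matrix(); t=np.array([c[0],c[1],.15])-o['tool_pos']
print('delta tool cm',(M.T@t*100).round(2)); print('z angle',np.degrees(np.arctan2(M[1,2],M[0,2])))
E
```

```text
0.035372437774948896 -4.369793139728157 [0.59152615 0.23583663 0.046     ]
0.03448723460100915 85.6861993110526 [0.59134799 0.23565167 0.046     ]
hub rect ((0.5914525389671326, 0.23549014329910278), (0.04628782346844673, 0.04619796574115753), 85.41207122802734)
delta tool cm [-5.95  6.36  1.8 ]
z angle -3.0531420895652164
```

>>> servo_tool(commands=[-0.014,0.023,0.011,-3,2,0.9,1,0,0,0,-2.6,2,0.8,1,0,0,0,0,2,0,1,0,0,0,0,0,0,1,0,0,0,0,0,0,1])

```text
t: 5.7
tool_pos: [0.5914, 0.2287, 0.1521]
tool_rot: [-1.168, 1.272, -1.275]
contact_force: [-0.0, 0.3, -1.1]
opening: 0.0855
```

```bash
cat >> h.py <<'E'
def rel(c,yaw,z):
    """delta in tool frame (cm, rad) to pos c[:2],z, tool z axis at yaw deg, y down"""
    o=monitor.get_obs(); M=R.from_rotvec(o['tool_rot']).as_matrix(); a=np.radians(yaw)
    zt=np.array([np.cos(a),np.sin(a),0]); yt=np.array([0,0,-1.]); D=np.column_stack([np.cross(yt,zt),yt,zt])
    print('t',round(o['t'],2),'pos',o['tool_pos'].round(4),'F',o['contact_force'].round(1),'Tq',o['wrist_torque'].round(2),'open',round(o['opening'],4))
    print('turn',R.from_matrix(M.T@D).as_rotvec().round(4),'shift cm',(M.T@(np.array([c[0],c[1],z])-o['tool_pos'])*100).round(2))
E
python3 -c "
from h import *
rel((.5914,.2357),-4.4,.010)"
```

```text
t 5.7 pos [0.5914 0.2287 0.1521] F [-0.   0.3 -1.1] Tq [ 0.01  0.04 -0.04] open 0.0855
turn [-0.0006 -0.0109  0.0021] shift cm [-0.73 14.2  -0.07]
```

>>> servo_tool(commands=[0,-0.011,0,-0.7,3,-0.1,1,0,0,0,0,3,0,1,0,0,0,0,3,0,1,0,0,0,0,2.5,0,1,0,0,0,0,1.5,0,1,0,0,0,0,0,0,1])

```text
t: 6.3
tool_pos: [0.5982, 0.2309, 0.0291]
tool_rot: [-1.154, 1.261, -1.279]
contact_force: [0.5, 1.1, -0.4]
opening: 0.0854
```

```bash
python3 -c "
from h import *
snap('wrist','w6')
rel((.5914,.2357),-4.4,.010)"
```

```text
t 6.35 pos [0.5992 0.2312 0.0305] F [ 0.2 -0.5  0. ] Tq [0.02 0.   0.03] open 0.085
turn [-0.0184 -0.0093 -0.0025] shift cm [-0.38  2.04 -0.85]
```

View pics/w6.png

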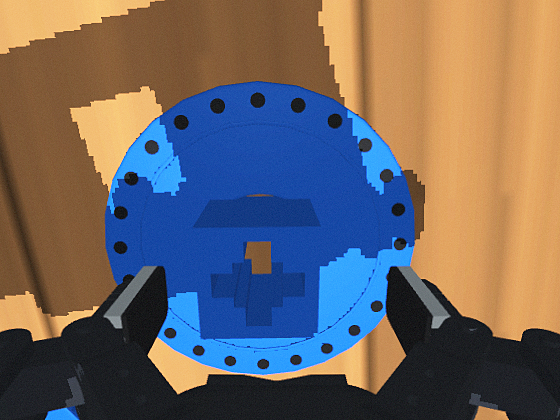

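>>> servo_tool(commands=[-0.018,-0.009,0,-0.4,0.5,-0.85,1,0,0,0,0,0.6,0,1,0,0,0,0,0,0,1])

```text
t: 6.65
tool_pos: [0.5937, 0.2368, 0.0238]
tool_rot: [-1.164, 1.263, -1.265]
contact_force: [-0.5, -0.5, 0.1]
opening: 0.0852
```

```bash
python3 -c "
from h import *
rel((.5914,.2357),-4.4,.010)"
```

```text
t 6.65 pos [0.5937 0.2368 0.0238] F [-0.5 -0.5  0.1] Tq [-0.02 -0.03 -0.03] open 0.0852
turn [-0.0061 -0.0002 -0.0051] shift cm [ 0.13  1.38 -0.23]
```

>>> servo_tool(commands=[-0.006,0,-0.005,0.1,0.8,-0.25,1,0,0,0,0,0.6,0,1,0,0,0,0,0.2,0,1,0,0,0,0,0,0,1])

```text
t: 7.05
tool_pos: [0.5919, 0.2365, 0.0078]
tool_rot: [-1.17, 1.264, -1.266]
contact_force: [-0.3, -0.2, 0.4]
opening: 0.0854
```

```bash
python3 -c "
from h import *
rel((.5914,.2357),-4.4,.010)"
```

```text
t 7.05 pos [0.5919 0.2365 0.0078] F [-0.3 -0.2  0.4] Tq [-0.02  0.04 -0.02] open 0.0854
turn [-0.0019  0.0003 -0.0004] shift cm [ 0.08 -0.22 -0.04]
```

>>> servo_tool(commands=[0,0,0,0.1,-0.25,0,0.8,0,0,0,0,0,0,0,0,0,0,0,0,0,0,0,0,0,0,0,0,0,0,0,0,0,0,0,0,0,0,0,0,0,0,0], grip_force=60)

```text
t: 7.65
tool_pos: [0.5917, 0.2354, 0.0107]
tool_rot: [-1.171, 1.265, -1.266]
contact_force: [-0.3, 0.2, -0.3]
opening: 0.0451
```

```bash
python3 -c "
from h import *
rel((.5914,.2357),-4.4,.010)"
```

```text
t 7.65 pos [0.5917 0.2354 0.0107] F [-0.3  0.2 -0.3] Tq [0.08 0.05 0.04] open 0.0451
turn [-0.0015  0.0001 -0.0004] shift cm [-0.03  0.07 -0.04]
```

```bash
python3 - <<'E'
from h import *
d=load('w4'); crop(d,405,165,515,265,7,'c4')
u0,v0,k=425,185,9; ims=[]
for deg in (46,50,54):
    im=cv2.resize(d['frame'][185:255,425:505,::-1],None,fx=k,fy=k,interpolation=cv2.INTER_CUBIC)
    for j in range(4):
        a=np.radians(deg+90*j); u=np.array([np.cos(a),np.sin(a)]); w=np.array([-u[1],u[0]]); C=np.array([.5605,-.2716])
        def L(p,q,z1,z2,col):
            e=(proj(d,[[*p,z1],[*q,z2]])-[u0,v0]+.5)*k; cv2.line(im,*[tuple(int(v) for v in x) for x in e],col,1)
        L(C+.009*u,C+.016*u,.121,.121,(0,0,255))
        for s in(-1,1):
            L(C+.016*u+.0035*s*w,C+.016*u,.117,.121,(0,255,0)); L(C+.016*u+.0035*s*w,C+.016*u+.0035*s*w,.117,.096,(0,255,0)); L(C+.016*u+.0035*s*w,C+.009*u+.0035*s*w,.117,.117,(255,255,0))
    th=np.linspace(0,6.28,60); 
    for r,z in((.009,.135),(.028,.096)):
        e=(proj(d,np.c_[.5605+r*np.cos(th),-.2716+r*np.sin(th),0*th+z])-[u0,v0]+.5)*k; cv2.polylines(im,[e.astype(int)],1,(255,0,255),1)
    ims.append(im)
print(ims[0].shape); cv2.imwrite('pics/ov4.png',cv2.resize(np.hstack(ims[:2]),None,fx=.55,fy=.55)); cv2.imwrite('pics/ov4b.png',ims[1])
E
```

```text
(630, 720, 3)
```

View pics/ov4b.png

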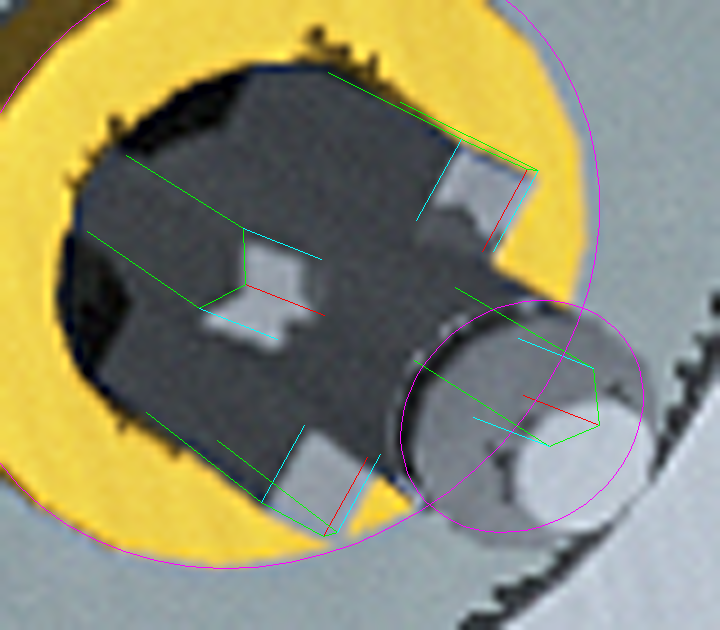

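View pics/c4.png

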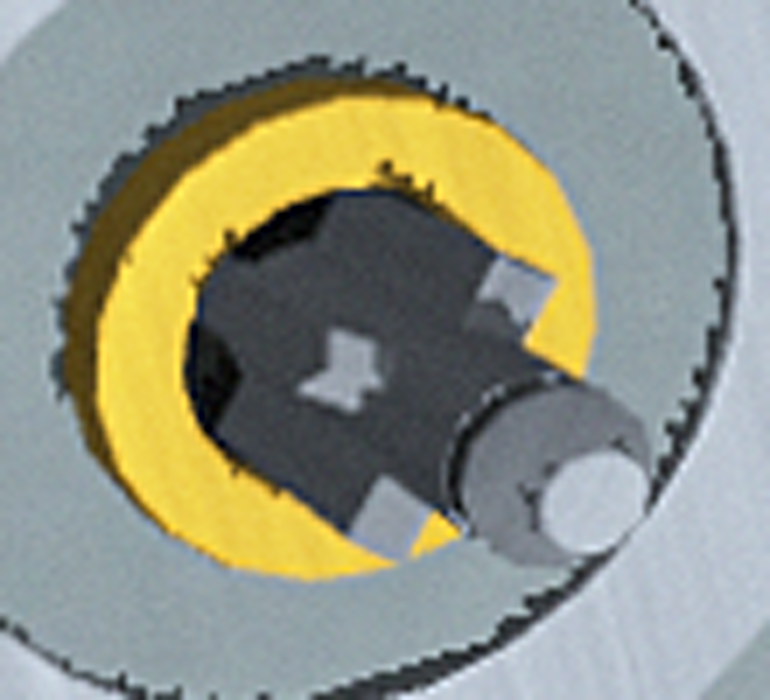

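>>> servo_tool(commands=[0,0,0,0,-2,0,0,0,0,0,0,-4,0,0,0,0.12,0,0,-4,0,0,0,0.12,0,0,-4,0,0,0,0.12,0,0,-4,0,0,0,0.12,0,0,-2,0,0,0,0.12,0,0,0,0,0,0,0,0,0,0,0,0])

```text
t: 8.45
tool_pos: [0.5878, 0.2343, 0.212]
tool_rot: [-0.804, 1.708, -1.705]
contact_force: [-0.3, 0.1, -2.0]
opening: 0.0454
```

```bash
python3 -c "
from h import *
rel((.5604,-.2716),-40,.20)
snap('wrist','w7');snap('side','e7')"
```

```text
t 8.45 pos [0.5878 0.2343 0.212 ] F [-0.3  0.1 -2. ] Tq [ 0.03 -0.01  0.04] open 0.0454
turn [ 0.0058 -0.002   0.0088] shift cm [40.44  1.38 30.51]
```

View pics/w7.png

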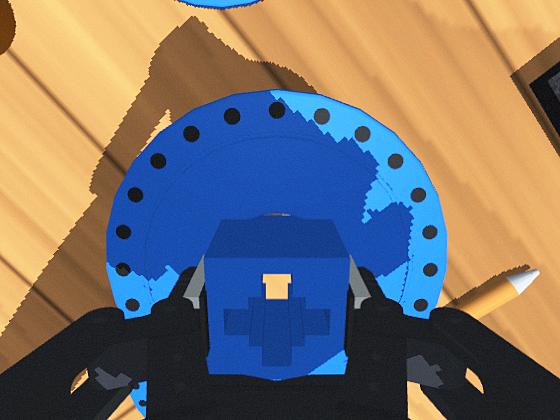

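>>> servo_tool(commands=[0.006,0,0.009,3.7,0,2.8,0,0,0,0,3.7,0,2.8,0,0,0,0,3.7,0,2.8,0,0,0,0,3.7,0,2.8,0,0,0,0,3.7,0,2.8,0,0,0,0,3.7,0,2.8,0,0,0,0,3.7,0,2.8,0,0,0,0,3.7,0,2.8,0,0,0,0,3.7,0,2.8,0,0,0,0,2.5,0,1.8,0,0,0,0,0,0,0,0])

```text
t: 9.65
tool_pos: [0.561, -0.2278, 0.1929]
tool_rot: [-0.838, 1.702, -1.672]
contact_force: [-0.8, 0.4, -2.2]
opening: 0.0452
```

```bash
python3 -c "
from h import *
rel((.5604,-.2716),-40,.20)"
```

```text
t 9.65 pos [ 0.561  -0.2278  0.1929] F [-0.8  0.4 -2.2] Tq [ 0.06 -0.01 -0.02] open 0.0452
turn [0.0232 0.0311 0.0119] shift cm [ 3.48 -0.74  2.65]
```

>>> servo_tool(commands=[0.023,0.031,0.012,1.9,-0.8,1.4,0,0,0,0,1.5,0,1.2,0,0,0,0,0,0,0,0,0,0,0,0,0,0,0])

```text
t: 10.05
tool_pos: [0.5578, -0.2702, 0.1948]
tool_rot: [-0.801, 1.71, -1.691]
contact_force: [-1.0, 0.8, -1.8]
opening: 0.0449
```

```bash
python3 -c "
from h import *
rel((.5604,-.2716),-40,.20)
d=snap('wrist','w8')
crop(d,180,180,380,390,3,'c8')"
```

```text
t 10.05 pos [ 0.5578 -0.2702  0.1948] F [-1.   0.8 -1.8] Tq [-0.02  0.01 -0.  ] open 0.0449
turn [ 0.0107  0.0046 -0.0008] shift cm [-0.06 -0.52  0.28]
```

View pics/c8.png

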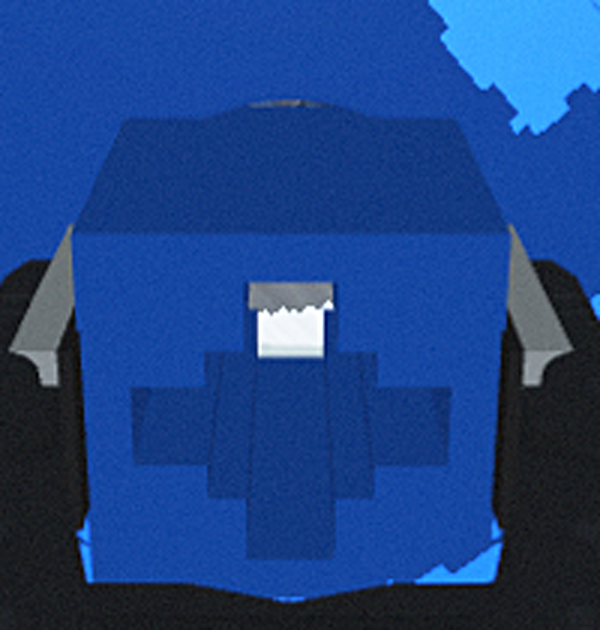

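```bash
python3 -c "
from h import *
d=load('w8');g=lambda x,y: world(d,180+x/3-.5,180+y/3-.5,.2301)
L,Q,T,B=g(131,426),g(451,427),g(291,282),g(291,558)
print((L+Q)/2,(T+B)/2,np.linalg.norm(Q-L),np.linalg.norm(T-B),np.degrees(np.arctan2(*(Q-L)[[1,0]])))
rel((.5604,-.2716),-40,.165)"
```

```text
[ 0.55766331 -0.26990974  0.2301    ] [ 0.55775245 -0.26984319  0.2301    ] 0.03530223125962911 0.03482176275649366 -39.57690907384583
t 10.1 pos [ 0.5577 -0.2701  0.1946] F [ 0.5  0.2 -2.9] Tq [-0.01 -0.05  0.  ] open 0.0454
turn [ 0.0108  0.0048 -0.0004] shift cm [-0.05  2.96  0.34]
```

>>> servo_tool(commands=[0.011,0.005,0,0,1.5,0.3,0,0,0,0,0,1,0.1,0,0,0,0,0,0,0,0,0,0,0,0,0,0,0])

```text
t: 10.5
tool_pos: [0.5613, -0.2689, 0.1679]
tool_rot: [-0.798, 1.701, -1.696]
contact_force: [-0.9, 0.1, -1.9]
opening: 0.0454
```

```bash
python3 -c "
from h import *
rel((.5604,-.2716),-40,.155)"
```

```text
t 10.5 pos [ 0.5613 -0.2689  0.1679] F [-0.9  0.1 -1.9] Tq [-0.    0.03 -0.01] open 0.0454
turn [ 0.0025  0.0056 -0.0011] shift cm [0.27 1.29 0.1 ]
```

>>> servo_tool(commands=[0,0.005,0,0.27,0.2,0.1,0,0,0,0,0,0.2,0,0,0,0,0,0,0,0,0])

```text
t: 10.8
tool_pos: [0.5609, -0.2715, 0.1648]
tool_rot: [-0.794, 1.703, -1.699]
contact_force: [-0.1, 0.7, -2.3]
opening: 0.0455
```

```bash
python3 -c "
from h import *
rel((.5604,-.2716),-40,.140)"
```

```text
t 10.8 pos [ 0.5609 -0.2715  0.1648] F [-0.1  0.7 -2.3] Tq [0.   0.05 0.01] open 0.0455
turn [ 0.0012  0.0014 -0.0013] shift cm [ 0.04  2.48 -0.03]
```

>>> servo_tool(commands=[0,0,0,0,0.7,0,0,0,0,0,0,0.6,0,0,0,0,0,0,0.6,0,0])

```text
t: 11.1
tool_pos: [0.5618, -0.2722, 0.1464]
tool_rot: [-0.792, 1.699, -1.702]
contact_force: [0.1, 0.5, -1.6]
opening: 0.0455
```

```bash
python3 -c "
from h import *
rel((.5604,-.2716),-40,.140)"
```

```text
t 11.1 pos [ 0.5618 -0.2722  0.1464] F [ 0.1  0.5 -1.6] Tq [-0.01  0.01 -0.01] open 0.0455
turn [-0.0022  0.0012 -0.0018] shift cm [ 0.04  0.64 -0.15]
```

>>> servo_tool(commands=[0,0,0,0,0.4,-0.15,0,0,0,0,0,0.5,0,0,0,0,0,0,0,0,0])

```text
t: 11.4
tool_pos: [0.5596, -0.2708, 0.1345]
tool_rot: [-0.794, 1.702, -1.7]
contact_force: [0.3, -1.2, -2.3]
opening: 0.0452
```

```bash
python3 -c "
from h import *
rel((.5604,-.2716),-40,.120)
d=snap('wrist','w9')
crop(d,180,180,380,390,3,'c9')"
```

```text
t 11.4 pos [ 0.5596 -0.2708  0.1345] F [ 0.3 -1.2 -2.3] Tq [-0.11 -0.03 -0.  ] open 0.0452
turn [ 0.0006  0.0011 -0.0012] shift cm [0.01 1.45 0.11]
```

View pics/c9.png

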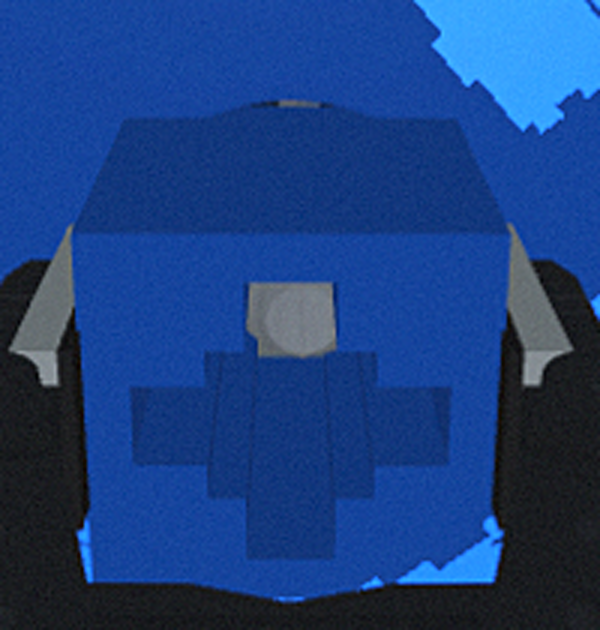

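The nose is inside the bore, tip at crop (299,320), about 1 mm toward +z. I'll correct that and go on down.

>>> servo_tool(commands=[0,0,0,0,0.2,0.1,0,0,0,0,0,0.4,0,0,0,0,0,0,0.4,0,0])

```text
t: 11.75
tool_pos: [0.5614, -0.272, 0.1257]
tool_rot: [-0.792, 1.7, -1.702]
contact_force: [-0.2, -0.5, -2.3]
opening: 0.0454
```

```bash
python3 -c "
from h import *
rel((.5604,-.2716),-40,.110)"
```

```text
t 11.75 pos [ 0.5614 -0.272   0.1257] F [-0.2 -0.5 -2.3] Tq [-0.01  0.01  0.02] open 0.0454
turn [-0.0019  0.001  -0.0018] shift cm [ 0.04  1.57 -0.1 ]
```

>>> servo_tool(commands=[0,0,0,0,0.5,-0.05,0,0,0,0,0,0.5,0,0,0,0,0,0,0.4,0,0])

```text
t: 12.05
tool_pos: [0.5609, -0.2715, 0.1104]
tool_rot: [-0.792, 1.7, -1.701]
contact_force: [0.2, -0.2, -1.5]
opening: 0.0453
```

```bash
python3 -c "
from h import *
rel((.5604,-.2716),-40,.0987)"
```

```text
t 12.05 pos [ 0.5609 -0.2715  0.1104] F [ 0.2 -0.2 -1.5] Tq [-0.01 -0.   -0.05] open 0.0453
turn [-0.0017  0.001  -0.0018] shift cm [ 0.04  1.17 -0.04]
```

>>> servo_tool(commands=[-0.001,0,-0.001,0,0.4,0,0,0,0,0,0,0.4,0,0,0,0,0,0,0.4,0,0,0,0,0,0,0.3,0,0], grip_force=90)

```text
t: 12.45
tool_pos: [0.561, -0.2715, 0.0988]
tool_rot: [-0.795, 1.703, -1.7]
contact_force: [-11.5, 7.2, 19.9]
opening: 0.0454
```

```bash
python3 -c "
from h import *
rel((.5604,-.2716),-40,.0987)"
```

```text
t 12.45 pos [ 0.561  -0.2715  0.0988] F [-11.5   7.2  19.9] Tq [ 0.79  1.52 -0.03] open 0.0454
turn [0.0014 0.0013 0.0001] shift cm [ 0.04  0.01 -0.04]
```

>>> servo_tool(commands=[0,0,0,0,0.3,-0.1,0,0,0,0,0,0.3,-0.1,0])

```text
t: 12.65
tool_pos: [0.5609, -0.2715, 0.0988]
tool_rot: [-0.794, 1.699, -1.703]
contact_force: [-4.1, 2.2, 11.2]
opening: 0.0455
```

```bash
python3 -c "
from h import *
rel((.5604,-.2716),-40,.0987)
d=snap('wrist','w10');s=snap('side','e10');q=snap('scene','s10')
rel((.5604,-.2716),-40,.0987)
crop(d,80,60,480,390,2,'c10')
a=cv2.resize(q['frame'][180:310,140:270],None,fx=3,fy=3);b=cv2.resize(s['frame'][110:210,240:370],None,fx=3,fy=3)
b=np.vstack([b,np.zeros((90,390,3),np.uint8)]);cv2.imwrite('pics/c10b.png',np.hstack([a,b])[:,:,::-1])
# plate face heights + hub pose
P=np.array([[*world(d,u,v)] for u in range(100,460,4) for v in range(100,400,4)]);r=np.hypot(P[:,0]-.5605,P[:,1]+.2716)
k=(r<.07)&(r>.04)&(P[:,2]<.11);print('disc top z',np.median(P[k,2]),k.sum());A=np.c_[P[k,:2],np.ones(k.sum())];print('slope',np.linalg.lstsq(A,P[k,2],rcond=None)[0][:2])
"
```

```text
t 12.65 pos [ 0.5609 -0.2715  0.0988] F [-4.1  2.2 11.2] Tq [ 0.56  1.06 -0.04] open 0.0455
turn [-0.0024  0.0013  0.0004] shift cm [ 0.04  0.01 -0.04]
t 12.8 pos [ 0.5609 -0.2715  0.0988] F [-3.7  2.9 11.2] Tq [ 0.58  0.97 -0.03] open 0.0448
turn [-0.0023  0.0013  0.0004] shift cm [ 0.04  0.01 -0.03]
disc top z 0.0941489488431548 2143
slope [ 0.00105958 -0.00073536]
```

View pics/c10.png

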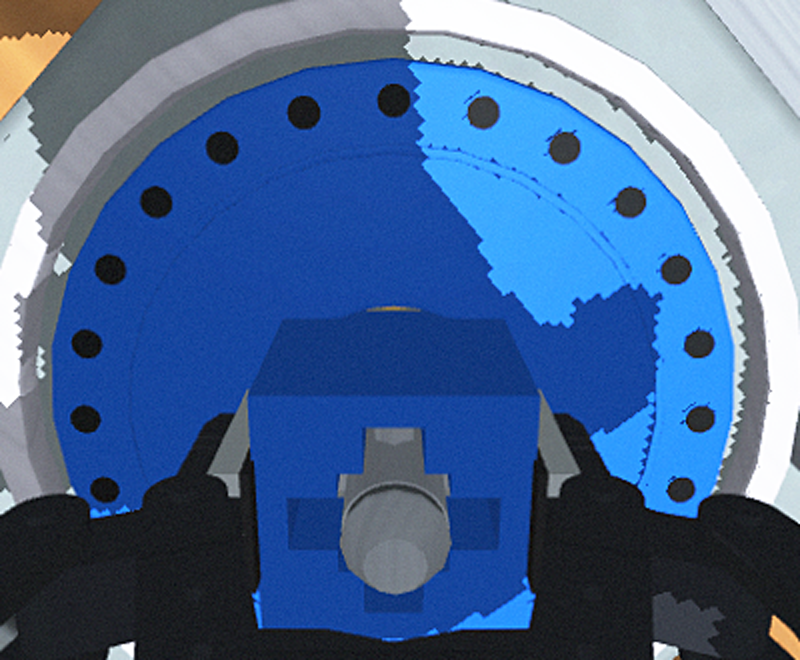

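View pics/c10b.png

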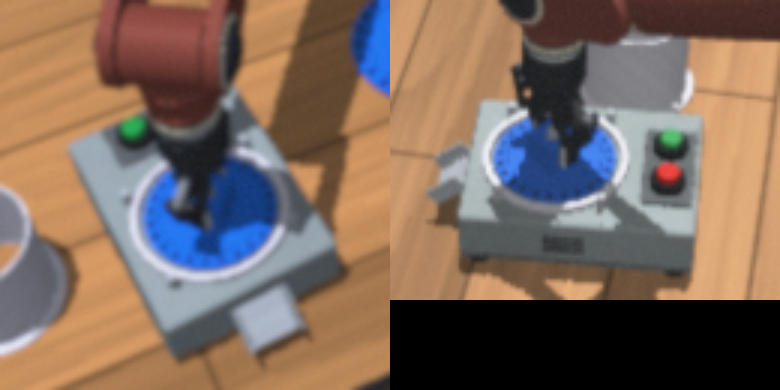

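>>> servo_tool(commands=[0,0,0,0,0.5,-0.1,0,0,0,0,0,0.5,-0.1,0])

```text
t: 13.0
tool_pos: [0.5609, -0.2715, 0.0987]
tool_rot: [-0.794, 1.697, -1.705]
contact_force: [-8.1, 3.5, 19.9]
opening: 0.0448
```

```bash
python3 -c "
from h import *
d=snap('wrist','w11')
rel((.5604,-.2716),-40,.0987)
P=np.array([[*world(d,u,v)] for u in range(100,460,4) for v in range(100,400,4)]);r=np.hypot(P[:,0]-.5605,P[:,1]+.2716)
k=(r<.07)&(r>.04)&(P[:,2]<.11);print('disc top z',np.median(P[k,2]))
print(monitor.get_obs()['dq'].round(3))
"
```

```text
t 13.05 pos [ 0.5609 -0.2715  0.0988] F [-8.7  3.6 19.6] Tq [ 1.32  2.08 -0.06] open 0.0449
turn [-0.0039  0.0013  0.0008] shift cm [ 0.04  0.01 -0.04]
disc top z 0.09414838655079771
[-0.001 -0.001 -0.     0.     0.    -0.002]
```

Plate is on the bed (disc top at 94.1 mm against 94 expected), level and still, with about 20 N of downward push. Handing in.

```bash
python3 -c "
from station import ticket
print(ticket.finish_job())"
```

```text
the job is handed in; nothing more can be done
None
```

I pressed the red stop button fully down and let it come back up. Then I fitted the smallest blue plate over the spindle and handed in while still holding it pressed on its bed. The job took about 13 s of the 58 s; the station gives no verdict.

- **Stop button:** it bottomed at about 6 mm of travel under 19–20 N, and a later picture shows it up again. The green start button was not touched.
- **Plate choice:** of the three blue plates I took the middle one. It measured about 75 mm in radius with a 46 mm hub; the other two measured about 108 mm, with hubs near 68 mm.
- **Fit:** I gripped the hub, turned it about 36° and lowered it over the spindle, and the slots dropped over the splines with no resistance.
- **Last checks:**
  - **Height:** the top of the disc stood at 94.1 mm; 94 mm means fully home.
  - **Level:** its tilt was under 0.1°.
  - **Position:** the tool was within 0.5 mm of the measured spindle axis.
  - **Force and motion:** I was pushing down with about 20 N at a 90 N grip, and the arm was still.
- **One thing off:** a sideways force of about 9 N and a wrist moment of about 2.5 N m remained while pressing. The plate stayed level and in place.
- **Bystanders:** I kept clear of the hopper, jar and dibber and saw no contact with them, but I did not measure their positions again at the end.

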